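Clear the tape dispenser and slide the gift box home in the labelling jig

TASK

Somebody left the red tape dispenser in the labelling jig: lift it out and set it down upright roughly in the middle of the dark grey mat. Then gently push the white gift box, sliding it along the board without lifting it, until it sits square in the jig's corner, flush against both the long fence and the blue stop. The blue stop is held in its setting only by friction, so stop pushing as soon as the box touches it and do not shift it, and leave the label roll and the highlighter alone.

Things in the scene. Friction and masses are not known exactly. Their poses are not given: they have to be found in the camera images.
- jig: Plywood board 200 (x) by 390 (y, from -200 to +190) by 8 mm thick lying on the table, fixed. Origin under the board at table height. Its aluminium long fence runs along y at the +x edge; the fence's inner face is at x = +85 mm, its top 38 mm above the table (30 mm above the board). The +y end is closed by the blue stop, the -x side and -y end are open.
- stop: Blue stop bar across the jig, 20 mm thick along y, from x = -60 to +83 mm, 28 mm high above the board (black knob at x = -45 mm up to 44 mm). Axes as the jig's. Origin at x = 0 of the jig, on the face that looks to -y (towards the box), on the board's top. It was set by hand somewhere along a 40 mm range and slides along the jig's y when pushed with more than about 12 N; it does not spring back.
- giftbox: White closed gift box with a red band, 90 (x) by 120 (y) by 36 mm (z), rigid, about 0.2 to 0.45 kg. Origin at the centre of its underside. It lies on the board near the -y end, its long side roughly along the fence, 15 to 35 mm off the fence and turned by up to 0.15 rad. Home: its +x long side flush with the fence (centre at jig x = +40 mm) and its +y end flush with the blue stop (centre at stop y = -60 mm).
- dispenser: Red desktop tape dispenser, 110 (x, cutter at +x) by 46 (y) by 72 mm high, 0.3 to 0.55 kg. Origin at the centre of its underside. Base 32 mm high; above it round cheeks 46 mm apart over their outsides, radius 30 mm, axis along y at x = -5 mm, 36 mm up. Grip it across y at x = -5 mm, 30 to 45 mm above its underside. It stands on the board between the box and the stop, blocking the lane, its length across the lane, at least 30 mm free on both sides.
- mat: Dark grey rubber mat, 160 (x) by 120 (y) by 4 mm thick, fixed on the table. Origin under its centre. The dispenser belongs here, in either direction along the mat.
- labelroll: Bystander: roll of labels, diameter 90 mm, 38 mm high, lying flat. Origin at the centre of its underside.
- marker: Bystander: yellow highlighter, 120 by 16 by 14 mm, lying along its x. Origin at the centre of its underside.
Not all that is in view belongs to the job. There is more than one size of the mat; the job needs the smaller.

How it is judged:
On the way, in this order (a step that is already met when the one before it is completed fails the run):
1. the dispenser stands on the mat, let go of (x of dispenser in the frame of mat between -0.04 and 0.04 m and y of dispenser in the frame of mat between -0.04 and 0.04 m and z of dispenser in the frame of mat below 0.008 m and angle between dispenser's own z axis and vertical below 0.1 rad and linear speed of dispenser below 0.02 m/s and contact force between the fingers and dispenser below 0.1 N), for 0.2 s.
2. the box is pushed into touch with the blue stop (contact force between giftbox and stop above 0.5 N), for 0.03 s.
At the end, for the whole second after the job is handed in: Dispenser upright (0.1 rad), at rest, its centre within 40 mm of the mat centre along both mat axes; gift box at rest flat on the board, within 2 mm of the fence and of the stop, square within 0.03 rad; stop moved under 1.5 mm (x of dispenser in the frame of mat between -0.04 and 0.04 m and y of dispenser in the frame of mat between -0.04 and 0.04 m and z of dispenser in the frame of mat below 0.008 m and angle between dispenser's own z axis and vertical below 0.1 rad and linear speed of dispenser below 0.02 m/s and x of giftbox in the frame of jig between 0.038 and 0.042 m and y of giftbox in the frame of stop between -0.062 and -0.058 m and angle between the x axis of giftbox and the x axis of jig, either way round below 0.03 rad and z of giftbox in the frame of jig below 0.011 m and distance of stop from where it was at the start of the episode below 0.0015 m and linear speed of giftbox below 0.01 m/s); the robot touches nothing.
It fails at once if the blue stop is shoved more than 1.5 mm (distance of stop from where it was at the start of the episode above 0.0015 m).
It fails at once if the gift box is lifted off the board or tipped (12 mm, 0.2 rad) (z of giftbox in the frame of jig above 0.02 m or angle between giftbox's own z axis and vertical above 0.2 rad).
It fails at once if the gift box is pressed with more than 30 N (contact force between the fingers and giftbox above 30 N).
It fails at once if the dispenser is tipped by more than 0.6 rad, dropped or thrown (over 0.5 m/s while not held) (angle between dispenser's own z axis and vertical above 0.6 rad or (contact force between the fingers and dispenser below 0.1 N and linear speed of dispenser above 0.5 m/s)).
It fails at once if the label roll or the highlighter is shifted by more than 20 mm (distance of any of labelroll, marker from where it was at the start of the episode above 0.02 m).
It also fails if it takes over 67 s, if anything falls off the work surface, if the arm or the gripper's body presses on something with over 40 N, if the wrist force passes 120 N, or if a joint passes its speed limit or range.

ROBOT

A 7-joint arm with a two-finger parallel gripper is mounted at the origin on the work surface. World frame = base frame: x ahead of the robot, y to its left, z up, the work surface at z = 0. Lengths are in m, angles in rad, forces in N, time in s.
With the tool pointing down it reaches from about 0.4 to 0.925 m from the base axis. Payload 4.1 kg.
Tool frame: the origin (TCP) lies at the very end of the fingers, on their centre line; the grasp point (between the pads) lies grip_point_offset behind it (grip_point_offset is the distance from the TCP to the grasp point, in m); z points along the fingers, x is the direction in which the jaws open and shut, and the axes are right-handed (so a half turn about z gives the same grasp; the last joint's range is limited). The gripper opens to 85 mm and grips with 20 to 120 N. Pads are 22 mm wide; open, the fingers measure 114 mm over their backs; the gripper's body (76 mm by 85 mm) begins 54 mm behind the grasp point. The pads swing forward as they close: fully open they stand 13 mm farther back than shut.
Start: joints at [1.195, 0.398, 0.045, 1.537, -0.019, 1.207, -0.051], TCP at [0.178, -0.625, 0.231] pointing down, gripper open.
Joint ranges: [-2.82, 2.82], [-0.49, 2.23], [-1.37, 1.46], [0, 2.46], [-1.36, 4.5], [0.23, 2], [-2.94, 2.94]. Speed limits (rad/s): [2.57, 2.57, 3.14, 3.14, 3.14, 3.14, 3.14].

INTERFACE

Orientations are given as a 3x3 rotation matrix whose columns are the frame's x, y, z axes.
In Python, from plant import * gives the robot as it stands. Calls block until the motion is done:
- reach(position, orientation): joint-space move of the TCP to a pose.
- move_straight(position, v=0.15, frame=None): straight line of the TCP; frame=None keeps the orientation; v is the mean speed in m/s.
- move_joints(angles): joint-space move.
- grip(opening, grasp_force=None): opening from 0.0 (shut) to 1.0 (fully open); grasp_force is the grip in N (None keeps the last); returns when the fingers have stopped.
- hold(seconds).
- inverse_kinematics(position, orientation): joint angles nearest the present ones, or None.
- get_obs(): the state.
- snapshot(name): name is "scene" or "side" or "wrist"; returns the picture (420x560x3 uint8, red, green, blue); there is no depth.
- camera_model(name): a dict with "fov_y" (degrees; the focal length in pixels is half the picture's height over the tangent of half this angle, whatever the lens; pixels are square), "cx", "cy" (the principal point, pixels), "world_from_camera" (4x4, takes a point from camera to world coordinates); the wrist camera has in their place "hand_eye" (4x4, takes a point from camera to tool coordinates, whose origin is the TCP and whose axes are the tool frame's). Camera axes: x right, y down, z forward; pixel columns grow to the right and rows downward; lengths in m; the calibration is good to about 2 mm. The wrist camera is an equidistant fisheye: a pixel r from the principal point sees the ray r / f radians off the axis. A picture is of the moment at which its call begins: read the wrist's pose just before it. camera_model takes no time and is no camera call.
A pose or a line that the arm cannot do raises IKError and nothing moves.
- close_job(): hands the job in, once; it reports no verdict.
Trained networks look in the newest picture that a camera, given by its name, has taken for a name from the list of things; names that differ only in an ending like _2 or _b are one class to them, and where a whole thing is asked for, a point or a joint stands for the part that bears it (a point fixed in the world has none). Each returns a list of dicts, best first, with "conf" (0 to 1); they miss things now and then, are a little off and sometimes report something else, mostly with a low value. They report only what shows in the picture. A call takes as long as a camera call. They do not tell look-alikes from the thing itself.
- silhouettes(camera, thing): "pixels" (420x560 bool, what is visible of it) and "box" ([left, top, right, bottom] in pixels, round what is visible of it).
The state is a dict: "clock": time; "joint_positions": joint angles; "qvel": joint speeds; "tau": joint torques, N m; "tcp_pos": TCP position; "tool_rot": TCP orientation; "force": force on the tool from outside, world axes, zero at the start; "wrist_torque": the same for the moment, N m; "gripper_width": opening from 0.0 (shut) to 1.0 (fully open).
Only numpy, scipy, OpenCV 4.12 (cv2) and the standard library are available. Lean on these libraries where they do the work, as an engineer would, in place of code of your own. Each camera call takes 0.05 s, during which the arm holds its last target. There are 200 camera calls.

## Working session

There is one attempt and no reset: what is moved stays moved. The work goes in short steps, each a Python script; the robot and the scene stay as the last script left them, time stands still between calls to the robot, and variables do not carry over. Pictures are saved under pics/ and viewed, about 8 in all and at most 12, crops included, and the job is handed in when it is done.

```bash
mkdir -p pics; ls; cat > h.py <<'E'
from plant import *
import numpy as np, cv2
def save(n,im): cv2.imwrite('pics/%s.png'%n, cv2.cvtColor(im,cv2.COLOR_RGB2BGR))
def ray(cam,u,v):
    m=camera_model(cam); f=210/np.tan(np.radians(m['fov_y']/2)); x=np.array([u-m['cx'],v-m['cy']],float)
    if cam=='wrist':
        o=get_obs(); T=np.eye(4); T[:3,:3]=o['tool_rot']; T[:3,3]=o['tcp_pos']; T=T@m['hand_eye']
        r=np.hypot(*x); t=r/f; d=np.r_[x/max(r,1e-9)*np.sin(t),np.cos(t)]
    else:
        T=np.array(m['world_from_camera']); d=np.r_[x/f,1]
    return T[:3,3],T[:3,:3]@d
def at(cam,u,v,z):
    p,d=ray(cam,u,v); return p+d*(z-p[2])/d[2]
def proj(cam,P):
    m=camera_model(cam); f=210/np.tan(np.radians(m['fov_y']/2))
    if cam=='wrist':
        o=get_obs(); T=np.eye(4); T[:3,:3]=o['tool_rot']; T[:3,3]=o['tcp_pos']; T=T@m['hand_eye']
    else: T=np.array(m['world_from_camera'])
    q=(np.asarray(P)-T[:3,3])@T[:3,:3]
    if cam=='wrist':
        r=np.hypot(q[...,0],q[...,1]); t=np.arctan2(r,q[...,2]); s=f*t/r
    else: s=f/q[...,2]
    return np.stack([m['cx']+s*q[...,0],m['cy']+s*q[...,1]],-1)
E
python3 - <<'E'
from h import *
for c in ['scene','side']:
    im=snapshot(c); save(c+'0',im); m=camera_model(c); print(c,m['fov_y'],np.round(m['world_from_camera'],3).tolist())
    for t in ['jig','stop','giftbox','dispenser','mat','labelroll','marker']:
        for d in silhouettes(c,t): print(t,round(d['conf'],2),np.round(d['box']),d['pixels'].sum())
print(get_obs()); print(camera_model('wrist'))
E
```

```text
pics
scene 42.97757338967246 [[-0.152, 0.721, -0.676, 1.361], [0.988, 0.106, -0.109, 0.23], [-0.007, -0.685, -0.729, 1.046], [0.0, 0.0, 0.0, 1.0]]
jig 0.59 [201. 202. 378. 308.] 7830
stop 0.91 [338. 245. 360. 292.] 433
giftbox 0.64 [226. 217. 284. 267.] 1921
dispenser 0.93 [292. 234. 326. 281.] 987
mat 0.94 [ 77. 233. 140. 281.] 2605
mat 0.65 [132. 124. 188. 170.] 2332
labelroll 0.92 [109. 182. 147. 217.] 984
marker 0.8 [420. 218. 436. 256.] 219
marker 0.41 [226. 212. 286. 267.] 1930
side 45.46655394508208 [[-0.912, -0.219, 0.348, -0.091], [-0.41, 0.533, -0.74, 1.199], [-0.024, -0.817, -0.576, 0.938], [0.0, 0.0, 0.0, 1.0]]
jig 0.78 [164. 180. 298. 275.] 4223
stop 0.58 [182. 232. 215. 261.] 489
giftbox 0.57 [229. 191. 275. 221.] 1016
dispenser 0.75 [204. 214. 240. 245.] 762
mat 0.74 [346. 166. 409. 193.] 1319
mat 0.64 [248. 146. 295. 168.] 639
labelroll 0.57 [308. 148. 331. 168.] 453
marker 0.75 [188. 295. 228. 321.] 353
{'clock': 0.8, 'joint_positions': array([ 1.19501827,  0.39835417,  0.04513494,  1.53655986, -0.01870068,
        1.20692629, -0.05069484]), 'qvel': array([ 0.0001757
[... 373 characters left out ...]
.61928013e-01, -2.73302887e-01, -1.73740282e-04],
       [ 1.75879997e-04,  1.66715492e-05, -9.99999984e-01]]), 'force': array([0.09811517, 0.28324482, 0.11891789]), 'wrist_torque': array([-0.0033328 , -0.01958275, -0.01126937]), 'gripper_width': 1.0048888431476508}
{'fov_y': 65.70646984690485, 'cx': 279.0840983066431, 'cy': 204.55436582285526, 'hand_eye': array([[ 9.99999501e-01,  6.56017649e-04, -7.53400888e-04,
        -1.11863669e-03],
       [-4.16122259e-04,  9.59161866e-01,  2.82857460e-01,
        -7.23282455e-02],
       [ 9.08192887e-04, -2.82857005e-01,  9.59161660e-01,
        -1.41723314e-01],
       [ 0.00000000e+00,  0.00000000e+00,  0.00000000e+00,
         1.00000000e+00]])}
```

View scene.

```bash
python3 - <<'E'
import cv2
a=cv2.imread('pics/scene0.png')[100:350,60:460]; cv2.imwrite('pics/a.png',cv2.resize(a,None,fx=2,fy=2,interpolation=cv2.INTER_CUBIC))
E
python3 - <<'E'
from h import *
for n,b in dict(matA=[77,233,140,281],matB=[132,124,188,170]).items(): print(n,[at('scene',b[i],b[j],0.004).round(3)[:2].tolist() for i,j in ((0,1),(2,1),(2,3),(0,3))])
E
```

```text
matA [[0.572, -0.42], [0.549, -0.26], [0.691, -0.212], [0.713, -0.36]]
matB [[0.125, -0.431], [0.1, -0.258], [0.303, -0.202], [0.326, -0.36]]
```

View pics/a.png

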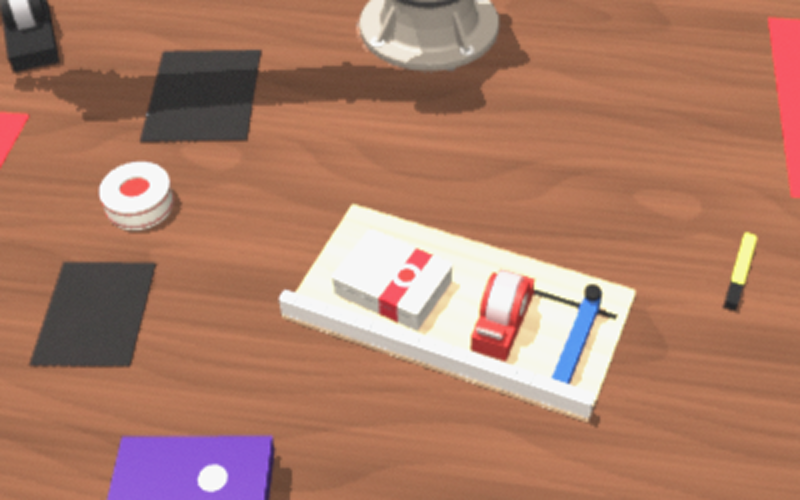

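```bash
cat >> h.py <<'E'
def rect(cam,thing,z,which=0):
    d=silhouettes(cam,thing)
    out=[]
    for e in d:
        v,u=np.nonzero(e['pixels']); P=np.array([at(cam,a,b,z)[:2] for a,b in zip(u,v)],np.float32)
        c,s,a=cv2.minAreaRect(P*1000); out.append((round(e['conf'],2),np.round(c,1),np.round(s,1),round(a,1)))
    return out
E
python3 - <<'E'
from h import *
for c in ['scene','side']:
    snapshot(c)
    for t,z in [('mat',.004),('giftbox',.026),('dispenser',.04),('stop',.036),('jig',.008),('labelroll',.019),('marker',.007)]:
        for r in rect(c,t,z): print(c,t,*r)
E
```

```text
Traceback (most recent call last):
  File "h.py", line 28, in rect
    v,u=np.nonzero(e['pixels']); P=np.array([at(cam,a,b,z)[:2] for a,b in zip(u,v)],np.float32)
                                             ~~^^^^^^^^^^^
  File "h.py", line 13, in at
    p,d=ray(cam,u,v); return p+d*(z-p[2])/d[2]
        ~~~^^^^^^^^^
  File "h.py", line 5, in ray
    m=camera_model(cam); f=210/np.tan(np.radians(m['fov_y']/2)); x=np.array([u-m['cx'],v-m['cy']],float)
ValueError: time passes only in moves, steps and waits
```

```bash
cat > h.py <<'E'
from plant import *
import numpy as np, cv2
def save(n,im): cv2.imwrite('pics/%s.png'%n, cv2.cvtColor(im,cv2.COLOR_RGB2BGR))
def cam_T(cam):
    m=camera_model(cam); f=210/np.tan(np.radians(m['fov_y']/2))
    if cam=='wrist':
        o=get_obs(); T=np.eye(4); T[:3,:3]=o['tool_rot']; T[:3,3]=o['tcp_pos']; T=T@m['hand_eye']
    else: T=np.array(m['world_from_camera'])
    return T,f,np.array([m['cx'],m['cy']]),cam=='wrist'
def at(C,uv,z):
    T,f,c,fish=C; x=(np.asarray(uv,float).reshape(-1,2)-c)/f
    if fish:
        t=np.hypot(*x.T)[:,None]; d=np.hstack([x/np.maximum(t,1e-9)*np.sin(t),np.cos(t)])
    else: d=np.hstack([x,np.ones((len(x),1))])
    d=d@T[:3,:3].T; return (T[:3,3]+d*((z-T[2,3])/d[:,2])[:,None])[:,:2]
def proj(C,P):
    T,f,c,fish=C; q=(np.asarray(P,float)-T[:3,3])@T[:3,:3]
    if fish:
        r=np.hypot(q[...,0],q[...,1]); s=f*np.arctan2(r,q[...,2])/r
    else: s=f/q[...,2]
    return c+s[...,None]*q[...,:2]
def rect(cam,thing,z):
    C=cam_T(cam); out=[]
    for e in silhouettes(cam,thing):
        v,u=np.nonzero(e['pixels']); P=at(C,np.c_[u,v],z)*1000
        c,s,a=cv2.minAreaRect(P.astype(np.float32)); out.append((round(e['conf'],2),np.round(c,1),np.round(s,1),round(a,1)))
    return out
E
python3 - <<'E'
from h import *
for c in ['scene','side']:
    snapshot(c)
    for t,z in [('mat',.004),('giftbox',.026),('dispenser',.04),('stop',.036),('jig',.008),('labelroll',.019),('marker',.007)]:
        for r in rect(c,t,z): print(c,t,*r)
E
```

```text
scene mat 0.65 [ 218.1 -308.3] [210.5 157.9] 9.4
scene giftbox 0.95 [541.6  38.5] [136.8 117.5] 70.9
scene dispenser 0.76 [587.9 178.3] [ 58.9 130.6] 80.9
scene stop 0.81 [598.5 272.5] [ 26.  153.2] 77.9
scene labelroll 0.82 [ 446.1 -326.1] [126.9  92. ] 28.1
scene marker 0.79 [451.6 468. ] [ 16.1 130.3] 76.3
side mat 0.84 [ 622.9 -300.1] [149.5 115.7] 8.8
side mat 0.67 [ 213.7 -295.5] [205.  167.1] 9.2
side giftbox 0.69 [541.7  47.2] [148.9 127.3] 69.2
side dispenser 0.63 [570.2 197.9] [ 99.5 165. ] 48.2
side stop 0.83 [587.  282.1] [ 51.3 161.6] 76.2
side jig 0.33 [553.1  24.1] [156.1 134.8] 66.9
side labelroll 0.79 [ 442.9 -315. ] [ 91.3 148.2] 19.1
side marker 0.58 [450.5 473.9] [ 25.9 131.1] 76.2
```

```bash
python3 - <<'E'
from h import *
def R(a): c,s=np.cos(a),np.sin(a); return np.array([[c,s,0],[s,-c,0],[0,0,-1.]])
for a in [np.radians(77),np.radians(-103)]:
    for p in [(.56,.17,.30),(.59,.18,.05),(.63,-.305,.05)]: print(a,p,inverse_kinematics(p,R(a)))
reach([.56,.16,.30],R(np.radians(77)))
im=snapshot('wrist'); save('w1',im); C=cam_T('wrist')
for t,z in [('giftbox',.044),('dispenser',.04),('stop',.036),('jig',.008)]:
    for r in rect('wrist',t,z): print(t,*r)
np.savez('w1.npz',T=C[0],f=C[1],c=C[2]); print(get_obs()['tcp_pos'],get_obs()['clock'])
E
```

```text
1.3439035240356338 (0.56, 0.17, 0.3) [ 0.39259022  0.36678468 -0.99497083  1.58072186  0.31233607  1.36481106
  0.70743335]
1.3439035240356338 (0.59, 0.18, 0.05) [ 0.34841589  0.74901504 -1.01877824  1.76300512  0.72785482  1.05824427
  0.40877215]
1.3439035240356338 (0.63, -0.305, 0.05) [ 0.75559715  0.70540665 -0.54749382  1.54999617  0.41180161  1.00318259
  1.43428873]
-1.7976891295541595 (0.56, 0.17, 0.3) [ 0.37011051  0.35601461 -0.95985751  1.58120461  0.29630126  1.35954781
 -2.42061354]
-1.7976891295541595 (0.59, 0.18, 0.05) [ 0.07431094  0.58878722 -0.5917118   1.77003837  0.40431959  0.90661397
 -2.49089821]
-1.7976891295541595 (0.63, -0.305, 0.05) [ 0.44499989  0.6496396  -0.08089445  1.56005406  0.06081649  0.93436078
 -1.45333113]
giftbox 0.88 [542.3  46.7] [124.1  94.9] 69.9
dispenser 0.67 [578.4 185.2] [ 48.6 117. ] 77.1
stop 0.62 [598.5 273. ] [ 31.3 141.7] 76.6
jig 0.61 [558.1 124.8] [414.7 212.6] 76.3
[0.56011266 0.15968856 0.29992333] 5.0167
```

View pics/w1.png

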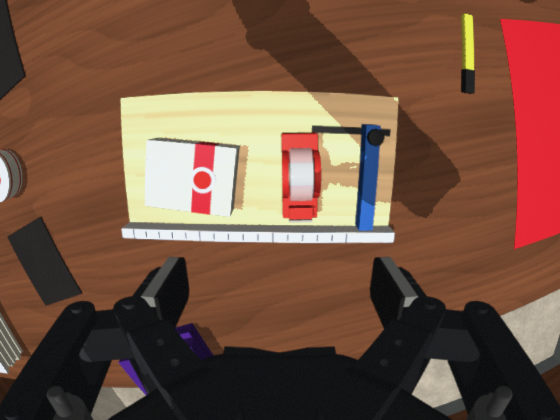

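```bash
python3 - <<'E'
import cv2
a=cv2.imread('pics/w1.png')[90:250,115:405]; a=cv2.resize(a,None,fx=2.75,fy=2.75,interpolation=cv2.INTER_CUBIC); cv2.imwrite('pics/b.png',a); print(a.shape)
E
```

```text
(440, 798, 3)
```

View pics/b.png

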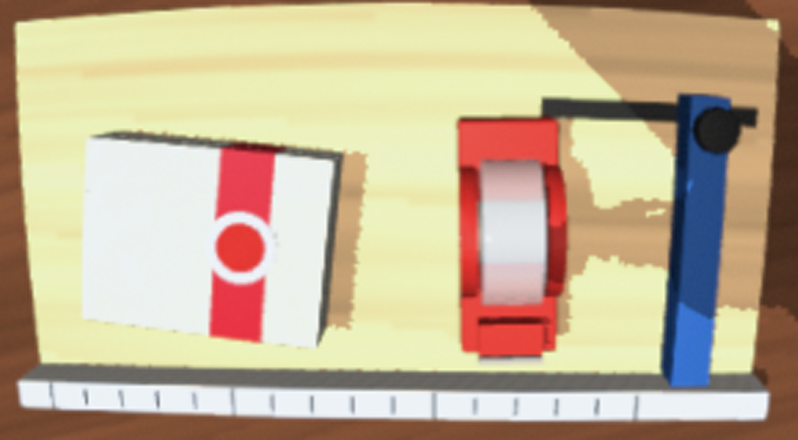

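```bash
python3 - <<'E'
from h import *
from scipy.optimize import least_squares
d=np.load('w1.npz'); C=(d['T'],float(d['f']),d['c'],True)
px=lambda L: np.array([[115+X/2.75-.32,90+Y/2.75-.32] for X,Y in L])
def T2(p,L): c,s=np.cos(p[2]),np.sin(p[2]); L=np.asarray(L); return np.c_[p[0]+c*L[:,0]-s*L[:,1],p[1]+s*L[:,0]+c*L[:,1],L[:,2]]
def fit(L,P,x0):
    r=least_squares(lambda p:(proj(C,T2(p,L))-px(P)).ravel(),x0); print(r.x.round(4),np.round(r.fun,1)); return r.x
J=fit([(-.1,-.2,.008),(-.1,.19,.008),(.085,-.2,.038),(.085,.19,.038),(.1,-.2,.038),(.1,.19,.038)],[(17,22),(778,22),(20,381),(766,392),(22,405),(768,418)],[.56,.12,-.22])
b=[(-.045,-.06,.044),(-.045,.06,.044),(.045,.06,.044),(.045,-.06,.044)]
B=fit(b,[(90,137),(337,158),(318,346),(83,320)],[.54,.05,-.3])
D=fit([(-.055,-.023,.04),(-.055,.023,.04),(.055,-.023,.04),(.055,.023,.04)],[(458,118),(558,120),(462,350),(555,350)],[.58,.18,-.22])
S=fit([(-.06,0,.008),(-.06,.02,.036),(.083,.02,.036),(.083,0,.008)],[(678,97),(730,97),(709,386),(664,384)],[.6,.26,-.22])
for n,q in dict(box=B,disp=D,stop=S).items():
    c,s=np.cos(J[2]),np.sin(J[2]); v=q[:2]-J[:2]; print(n,'in jig',np.round([c*v[0]+s*v[1],-s*v[0]+c*v[1],q[2]-J[2]],4))
# fit check points
np.save('fit.npy',[J,B,D,S])
snapshot('scene'); snapshot('side')
for cam in('scene','side'):
    for r in rect(cam,'mat',.004): print(cam,*r)
E
```

```text
[ 0.5543  0.1338 -0.2414] [-1.  -0.2  1.1 -0.5 -1.3 -0.2  1.8  0.1 -0.5  0.7 -0.3  0.6]
[ 0.5432  0.0449 -0.3477] [-0.9 -0.4 -0.1  0.1  0.8  0.7  0.1 -0.4]
[ 0.5752  0.1837 -0.2152] [-0.3 -0.   0.6 -0.9 -0.8  0.7  0.5  0.2]
[ 0.5894  0.2665 -0.2221] [-1.   0.1  0.4  1.8  1.2  1.9 -0.8 -4.1]
box in jig [ 0.0104 -0.089  -0.1063]
disp in jig [0.0084 0.0535 0.0262]
stop in jig [0.0023 0.1373 0.0194]
scene 0.79 [ 631.5 -317.7] [160.3 122.2] 8.4
scene 0.62 [ 215.6 -307.2] [206.  155.8] 9.1
side 0.81 [ 218.9 -295.6] [187.8 156.7] 9.6
side 0.6 [ 623.1 -305.1] [159.9 125.6] 8.0
```

```bash
cat >> h.py <<'E'
def R(a): c,s=np.cos(a),np.sin(a); return np.array([[c,s,0],[s,-c,0],[0,0,-1.]])
E
python3 - <<'E'
from h import *
print(grip_point_offset)
J,B,D,S=np.load('fit.npy')
a=-.222; g=D[:2]+np.array([np.cos(a),np.sin(a)])*-.005
z=.046-grip_point_offset
z=max(z,.020)
Rg=R(a+np.pi/2); print(g,z)
reach([*g,.16],Rg); move_straight([*g,z],v=.12)
o=get_obs(); print(o['tcp_pos'],o['force'],o['clock'])
grip(0.0,45); hold(.2); o=get_obs(); print(o['gripper_width'],o['force'])
move_straight([*g,.17],v=.12); hold(.1); o=get_obs(); print(o['gripper_width'],o['force'],o['tcp_pos'],o['clock'])
save('w2',snapshot('wrist'))
E
```

```text
0.0187
[0.57034778 0.18480196] 0.027299999999999998
[0.57104615 0.18520211 0.02817404] [-0.34756962  0.81770148  0.26394979] 7.1
0.5333826999032386 [-1.34914777 -2.90953817  5.10957583]
0.5330575970293255 [-0.0089182   0.08154913 -5.4999634 ] [0.56982989 0.18451639 0.16905485] 9.1917
```

View pics/w2.png

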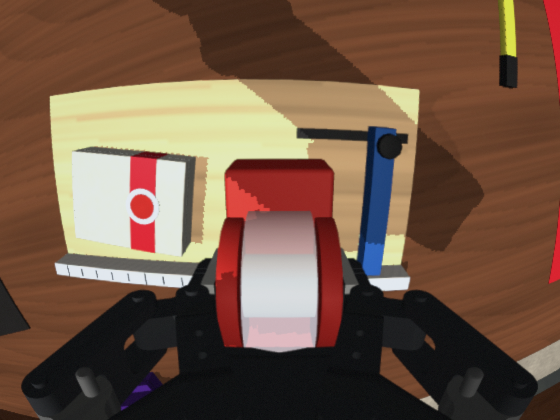

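```bash
python3 - <<'E'
from h import *
b=.14; c=np.array([.6275,-.311])-.005*np.array([np.cos(b),np.sin(b)])
Rm=R(b+np.pi/2)
reach([*c,.17],Rm); hold(.2); o=get_obs(); print(o['tcp_pos'],o['clock'],o['force'])
move_straight([*c,.045],v=.12); move_straight([*c,.0255],v=.03)
z=.0255
for i in range(5):
    hold(.1); o=get_obs(); print(o['tcp_pos'],o['force'])
    if o['force'][2]>-3: break
    z-=.001; move_straight([*c,z],v=.03)
grip(1.0); hold(.1)
o=get_obs();print(o['gripper_width'],o['force'])
move_straight([*c,.20],v=.15); hold(.1)
save('w3',snapshot('wrist')); snapshot('scene'); print(get_obs()['clock'])
for cam,t,z in [('wrist','dispenser',.02),('wrist','mat',.004),('scene','dispenser',.04)]:
    for r in rect(cam,t,z): print(cam,t,*r)
E
```

```text
[ 0.6230654  -0.31029712  0.17025799] 11.2583 [-0.46035656  0.10961822 -5.54181562]
[ 0.6228267  -0.31172505  0.02580743] [-0.38717524 -0.54282976 -4.468599  ]
[ 0.62255211 -0.31168841  0.02455841] [-0.066752   -0.30714113 -5.60769351]
[ 0.62283584 -0.31177933  0.02388463] [-0.83077666  0.11317608 -1.9345829 ]
0.9989166350451585 [-0.12143775  0.48070909 -0.2452917 ]
16.15
wrist dispenser 0.88 [ 635.8 -308. ] [124.9  53.8] 8.0
wrist mat 0.79 [ 629.7 -315.6] [162.4 121.5] 8.1
scene dispenser 0.83 [ 645.7 -309.4] [130.6  71.6] 9.2
```

View pics/w3.png

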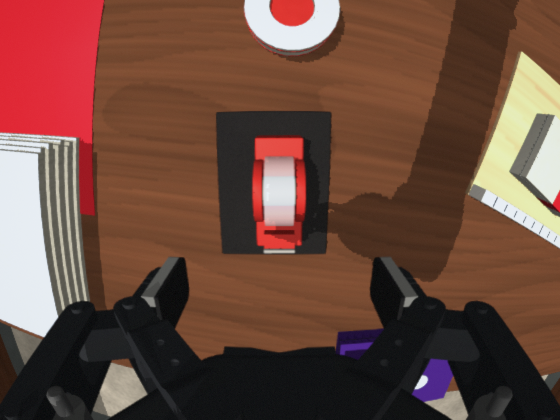

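```bash
cat >> h.py <<'E'
JA=-.232; JO=np.array([.5543,.1338])
ex=np.array([np.cos(JA),np.sin(JA)]); ey=np.array([-np.sin(JA),np.cos(JA)])
jw=lambda x,y: JO+x*ex+y*ey
def st():
    o=get_obs(); v=o['tcp_pos'][:2]-JO; return np.round([v@ex*1000,v@ey*1000,o['tcp_pos'][2]*1000,o['force'][:2]@ex,o['force'][:2]@ey,o['force'][2],o['clock']],2)
E
python3 - <<'E'
from h import *
Rx=R(JA+np.pi/2); y=-.089
reach([*jw(-.085,y),.12],Rx); grip(0.0)
move_straight([*jw(-.085,y),.019],v=.12); hold(.1); s0=st(); print(s0)
x=-.085
for dx in [.03]+[.006]*3+[.003]*4+[.001]*20:
    x+=dx; move_straight([*jw(x,y),.019],v=.05); s=st(); print(s)
    if s0[3]-s[3]>8 : break
hold(.1); print(st())
E
```

```text
[-8.434e+01 -8.874e+01  1.970e+01 -6.700e-01 -4.000e-02  7.700e-01
  1.972e+01]
[-5.533e+01 -8.898e+01  1.885e+01 -8.500e-01  5.600e-01 -6.000e-02
  2.047e+01]
[-48.65 -88.95  19.06   0.47  -0.49   0.32  20.73]
[-42.63 -88.97  18.98  -0.57  -0.51  -0.26  21.  ]
[-36.51 -89.03  18.96  -0.09   0.59   0.25  21.27]
[-33.95 -89.02  18.92  -1.5   -0.17  -0.18  21.52]
[-30.55 -88.97  18.96  -0.79  -1.17  -0.96  21.77]
[-2.735e+01 -8.899e+01  1.905e+01 -1.250e+00  6.800e-01 -8.000e-02
  2.202e+01]
[-24.55 -88.96  19.01  -1.76   0.67  -0.34  22.27]
[-2.401e+01 -8.905e+01  1.901e+01 -1.270e+00  8.000e-02  4.400e-01
  2.252e+01]
[-23.12 -88.98  18.99  -2.93   0.24   1.58  22.77]
[-22.24 -89.03  18.97  -3.64   0.6    2.07  23.02]
[-22.21 -89.03  18.93  -6.02   0.23   4.63  23.27]
[-22.16 -89.1   18.86  -8.36  -1.04   5.74  23.52]
[-22.09 -89.12  18.78 -10.02  -0.33   7.01  23.77]
[-22.12 -89.12  18.78  -9.22  -0.29   8.    23.87]
```

```bash
python3 - <<'E'
from h import *
move_straight([*jw(-.06,-.089),.019],v=.1)
reach([*jw(-.085,-.089),.20],R(JA+np.pi/2)); hold(.1)
C=cam_T('wrist'); im=snapshot('wrist'); save('w4',im); np.savez('w4.npz',T=C[0],f=C[1],c=C[2]); print(st())
a=im[60:260,80:480]; save('w4c',cv2.resize(a,None,fx=2,fy=2,interpolation=cv2.INTER_CUBIC))
E
```

```text
[-85.6  -89.82 198.39  -0.37  -0.58  -0.22  25.33]
```

View pics/w4.png

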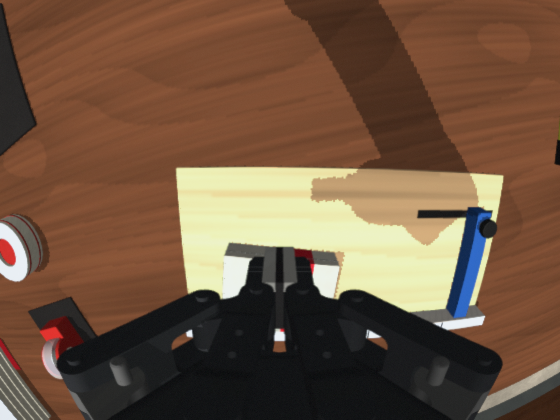

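```bash
python3 - <<'E'
from h import *
d=np.load('w4.npz'); C=(d['T'],float(d['f']),d['c'],True)
im=cv2.imread('pics/w4.png'); k=2.5; x0,y0=165,155
a=cv2.resize(im[y0:350,x0:485],None,fx=k,fy=k,interpolation=cv2.INTER_CUBIC)
def line(pts,col):
    P=np.array([[*jw(x,y),z] for x,y,z in pts]); q=((proj(C,P)-[x0,y0]+.5)*k).astype(int); cv2.polylines(a,[q],False,col,1)
line([(-.1,y,.008) for y in np.linspace(-.2,.19,9)],(255,0,255)); line([(-.1,.19,.008),(.085,.19,.008)],(255,0,255)); line([(-.1,-.2,.008),(.085,-.2,.008)],(255,0,255))
line([(.085,.13,.038),(.085,.19,.038),(.1,.19,.038),(.1,.13,.038)],(255,0,255))
line([(-.005,-.149,.044),(-.005,-.089,.044),(-.005,-.029,.044),(.05,-.029,.044)],(0,160,0)); line([(-.005,-.149,.044),(.05,-.149,.044)],(0,160,0))
cv2.imwrite('pics/d.png',a)
E
```

```text
(no output)
```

View pics/d.png

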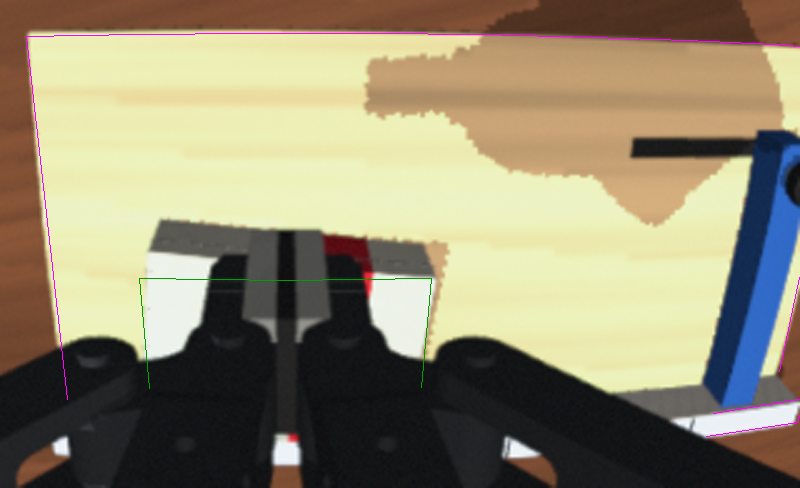

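```bash
cat >> h.py <<'E'
def xpush(y,xs,steps,z=.019,lim=8,xmax=-.008):
    Rx=R(JA+np.pi/2); move_straight([*jw(xs,y),.06],v=.2,frame=Rx)
    move_straight([*jw(xs,y),z],v=.12); s0=st(); x=xs
    for dx in steps:
        x+=dx; move_straight([*jw(x,y),z],v=.06); s=st(); print(s)
        if s[5]>2: z+=.0006
        if s[5]<-2: z-=.0006
        if s0[3]-s[3]>lim or x>xmax: break
E
python3 - <<'E'
from h import *
move_straight([*jw(-.05,-.128),.10],v=.25)
xpush(-.128,-.05,[.018,.004,.004,.003,.002]+[.0015]*10,lim=9)
E
```

```text
[-3.1470e+01 -1.2791e+02  1.9170e+01 -1.7400e+00 -2.0000e-02 -3.6000e-01
  2.7220e+01]
[ -27.87 -127.96   19.     -0.83    0.48   -0.23   27.48]
[ -24.14 -128.24   18.81   -0.39   -0.26   -0.49   27.72]
[-2.136e+01 -1.285e+02  1.874e+01 -2.280e+00 -1.300e+00  4.000e-02
  2.798e+01]
[ -18.72 -127.89   18.98   -1.04   -0.65   -0.59   28.22]
[ -17.22 -128.     19.03   -2.25   -0.7     0.22   28.48]
[ -16.6  -128.14   18.95   -4.54   -1.92    2.97   28.72]
[ -16.65 -128.15   18.98   -7.43   -1.42    1.54   28.98]
[ -16.64 -128.17   18.98  -10.14   -1.46    7.01   29.22]
```

```bash
python3 - <<'E'
from h import *
move_straight([*jw(-.05,-.128),.03],v=.15)
for a in (JA,JA+np.pi):
    print([None if (q:=inverse_kinematics([*jw(.04,y),.016],R(a))) is None else q.round(2).tolist() for y in(-.19,.01)])
reach([*jw(.039,-.19),.11],R(JA)); grip(.5)
move_straight([*jw(.039,-.19),.016],v=.12); print(st(),get_obs()['gripper_width'])
for y in [-.172,-.165,-.155,-.14,-.115,-.09,-.065,-.04,-.02]:
    move_straight([*jw(.039+.02*(y+.18),y),.016],v=.07); s=st(); print(s)
    if s[4]<-7: break
hold(.1); print(st())
C=cam_T('wrist'); save('w5',snapshot('wrist')); np.savez('w5.npz',T=C[0],f=C[1],c=C[2])
E
```

```text
[[0.43, 0.53, -0.5, 1.95, 0.36, 0.76, -0.51], [0.08, 0.61, -0.49, 1.8, 0.38, 0.82, -0.83]]
[[0.89, 0.82, -1.19, 1.93, 0.9, 1.05, 2.2], [0.5, 0.9, -1.17, 1.79, 0.92, 1.12, 1.91]]
[  39.71 -189.76   16.62    0.55    0.29    0.56   32.09] 0.4952264031857421
[ 3.9240e+01 -1.7097e+02  1.6330e+01 -3.1000e-01 -1.1800e+00 -1.3000e-01
  3.2500e+01]
[ 3.931e+01 -1.644e+02  1.607e+01  1.500e-01 -5.400e-01  3.000e-01
  3.275e+01]
[ 3.9470e+01 -1.5415e+02  1.6010e+01  2.1000e-01 -1.3000e-01  5.0000e-02
  3.3040e+01]
[ 3.983e+01 -1.390e+02  1.607e+01  2.000e-02 -1.900e-01  7.900e-01
  3.341e+01]
[  40.37 -114.27   16.05    0.13   -0.79    0.14   33.92]
[ 4.081e+01 -8.921e+01  1.604e+01 -3.600e-01  1.000e-02 -5.000e-01
  3.442e+01]
[ 4.131e+01 -6.420e+01  1.605e+01  4.400e-01 -1.000e-02 -4.500e-01
  3.493e+01]
[ 41.77 -39.23  16.04   0.65   0.27   0.71  35.44]
[ 42.11 -18.9   16.07   0.47  -0.88  -0.12  35.88]
[ 42.19 -19.74  16.01  -0.05   0.86  -0.28  35.98]
```

View pics/w5.png

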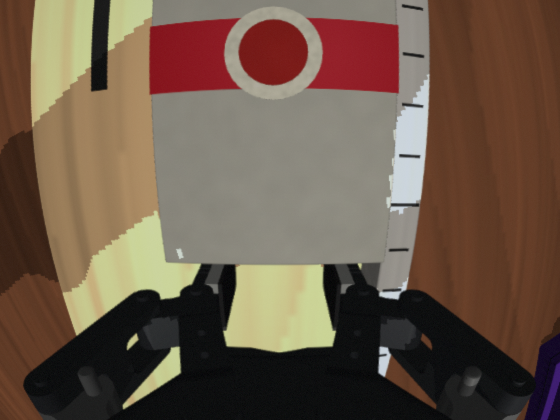

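```bash
python3 - <<'E'
from h import *
y=-.02
def F():
    f=[]
    for _ in range(5): hold(.02); f.append(st()[4])
    return np.mean(f)
for dy in [.005]*2+[.003]+[.001]*25:
    y+=dy; move_straight([*jw(.0422,y),.016],v=.05); f=st()[4]
    if f<-1.5: f=F()
    print(st()[[1,4,6]],round(f,2))
    if f<-2.5: break
hold(.1); print(st())
C=cam_T('wrist'); np.savez('w6.npz',T=C[0],f=C[1],c=C[2]); snapshot('scene')
for t,z in [('giftbox',.044),('stop',.036)]:
    for r in rect('scene',t,z): print(t,*r)
E
```

```text
[-14.55   0.16  36.28] 0.16
[-9.51 -0.11 36.52] -0.11
[-6.78 -0.66 36.78] -0.66
[-6.23 -1.78 37.11] -2.09
[-4.65 -1.08 37.36] -1.08
[-3.57 -1.24 37.61] -1.24
[-2.66 -0.47 37.86] -0.47
[-1.69 -0.92 38.19] -0.82
[-0.8  -1.49 38.52] -1.24
[ 0.19 -0.7  38.78] -0.7
[ 1.26 -1.24 39.02] -1.24
[ 2.23 -0.73 39.28] -0.73
[ 3.07 -1.41 39.61] -1.59
[ 3.09 -5.39 39.94] -4.97
[42.22  3.1  16.03 -0.82 -5.22  3.45 40.04]
giftbox 0.64 [613.4 196. ] [120.9  96.6] 76.1
stop 0.69 [598.6 272.4] [ 21.6 147.6] 76.5
```

```bash
python3 - <<'E'
from h import *
move_straight([*jw(.042,-.03),.016],v=.05)
move_straight([*jw(.02,-.06),.15],v=.2)
reach([*jw(.0,.08),.32],R(JA+np.pi/2)); hold(.15)
C=cam_T('wrist'); im=snapshot('wrist'); save('w7',im); np.savez('w7.npz',T=C[0],f=C[1],c=C[2]); print(st())
for t,z in [('giftbox',.044),('stop',.036)]:
    for r in rect('wrist',t,z): print(t,*r)
k=3.2; q=proj(C,np.array([[*jw(.05,.09),.04]]))[0].astype(int); x0=max(q[0]-120,0); y0=max(q[1]-110,0); print(x0,y0)
a=cv2.resize(im[y0:y0+185,x0:x0+245],None,fx=k,fy=k,interpolation=cv2.INTER_CUBIC).copy()
def line(pts,col):
    P=np.array([[*jw(x,y),z] for x,y,z in pts]); q=((proj(C,P)-[x0,y0]+.5)*k).astype(int); cv2.polylines(a,[q],False,col,1)
line([(.085,-.2,.038),(.085,.19,.038)],(255,0,255))
yc=.0773
line([(-.005,yc-.06,.044),(-.005,yc+.06,.044),(.085,yc+.06,.044),(.085,yc-.06,.044),(-.005,yc-.06,.044)],(0,160,0))
save('e',a)
E
```

```text
[ 1.2000e-01  7.9230e+01  3.1914e+02  4.3000e-01 -5.7000e-01  1.4000e-01
  4.3240e+01]
giftbox 0.91 [608.1 198.8] [119.3  96.5] 76.6
stop 0.62 [453.8 455.7] [ 22.3 116. ] 77.1
stop 0.56 [599.4 272.3] [ 26.6 142.2] 75.4
166 93
```

View pics/e.png

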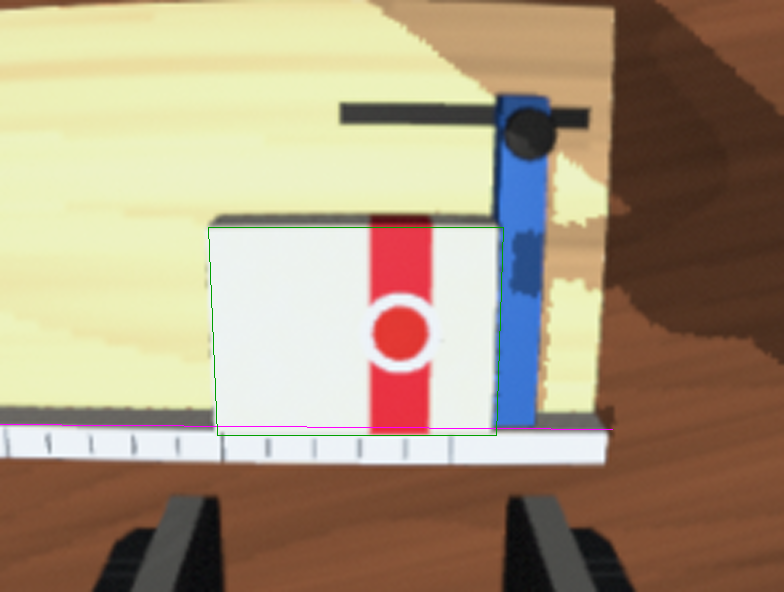

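```bash
python3 - <<'E'
from h import *
Rx=R(JA+np.pi/2); move_straight([*jw(-.045,.072),.10],v=.25); grip(0.0)
xpush(.072,-.045,[.020,.004,.002]+[.001]*8,lim=5)
print(st()); move_straight([*jw(-.045,.072),.022],v=.08)
move_straight([*jw(-.06,.04),.25],v=.2); hold(.2); print(st())
snapshot('scene'); snapshot('side')
for c in('scene','side'):
  for t,z in [('giftbox',.044),('stop',.036),('dispenser',.04)]:
    for r in rect(c,t,z): print(c,t,*r)
E
```

```text
[-24.57  71.92  19.09   0.33  -0.44  -0.35  46.2 ]
[-20.88  71.95  18.99   0.27  -0.21  -0.27  46.45]
[-18.95  71.98  18.98   0.18   0.33  -0.59  46.7 ]
[-1.799e+01  7.201e+01  1.899e+01  4.000e-02  4.300e-01 -6.300e-01
  4.695e+01]
[-1.691e+01  7.198e+01  1.900e+01 -5.000e-02 -3.000e-02 -2.600e-01
  4.720e+01]
[-15.92  71.99  18.99   0.28  -0.86   0.67  47.45]
[-15.96  71.99  18.96  -3.14  -0.91   3.63  47.7 ]
[-14.9   72.45  19.23  -3.65   1.34  -1.96  47.95]
[-1.479e+01  7.266e+01  1.915e+01 -5.030e+00  1.050e+00 -7.000e-02
  4.820e+01]
[-14.82  72.68  19.04  -7.63   1.65   1.26  48.45]
[-14.82  72.68  19.04  -7.63   1.65   1.26  48.45]
[-60.42  39.85 249.08  -0.25   0.36  -0.35  50.52]
scene giftbox 0.95 [614.9 195.7] [121.2  97. ] 76.1
scene stop 0.84 [597.6 272.4] [ 22.9 149.8] 77.7
scene dispenser 0.7 [ 646.  -309.9] [124.9  69.7] 9.7
side giftbox 0.87 [592.7 210.1] [125.5 123.5] 76.6
side stop 0.98 [589.2 283.9] [ 49.3 160.6] 76.1
side dispenser 0.6 [ 623.4 -293.9] [106.2 150.9] 31.5
```

```bash
python3 - <<'E'
from h import *
reach([*jw(.0,.08),.32],R(JA+np.pi/2)); hold(.15)
C=cam_T('wrist'); im=snapshot('wrist'); print(st())
k=4; q=proj(C,np.array([[*jw(.05,.09),.04]]))[0].astype(int); x0=q[0]-100; y0=q[1]-60
a=cv2.resize(im[y0:y0+120,x0:x0+190],None,fx=k,fy=k,interpolation=cv2.INTER_CUBIC).copy()
def line(pts,col):
    P=np.array([[*jw(x,y),z] for x,y,z in pts]); q=((proj(C,P)-[x0,y0]+.5)*k).astype(int); cv2.polylines(a,[q],False,col,1)
yc=.0773
line([(-.005,yc-.06,.044),(-.005,yc+.06,.044),(.085,yc+.06,.044),(.085,yc-.06,.044),(-.005,yc-.06,.044)],(0,160,0))
save('f',a)
E
```

```text
[-9.5000e-01  7.9100e+01  3.1897e+02 -7.0000e-02 -1.5200e+00  1.7000e-01
  5.1600e+01]
```

View pics/f.png

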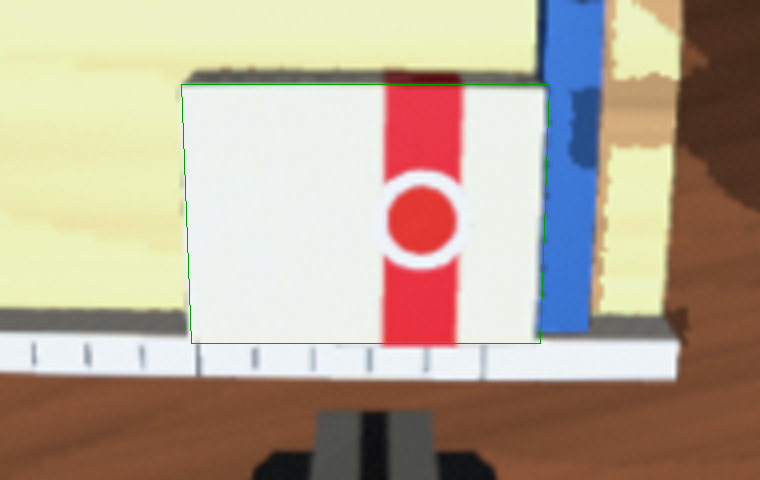

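```bash
python3 -c "
from h import *
close_job(); print(get_obs()['clock'])"
```

```text
the job is handed in; nothing more can be done
the job is handed in; nothing more can be done
```

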